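# Clear the test fixture and press the jig cover on

## Task

Using the yellow scraper block, sweep the three brass chips off the grey plate of the test fixture into its blue catch tray, then stand the scraper upright on the bench. Take the white jig cover by its handle, square it with the fixture, slide it about over the brass locating pin until its hidden hole drops on, then press the cover down against the sprung plate as far as it goes. Finish while still gripping the cover and holding it pressed fully down; leave the other things on the bench where they are.

Things in the scene. Friction and masses are not known exactly. Their poses are not given: they have to be found in the camera images.
- fixture: Test fixture fixed to the bench, turned up to 0.3 rad. Origin: at bench level under the centre of its base; z up. Aluminium base 170 (x) x 120 (y) mm carrying a grey sprung plate, 160 (x) x 120 (y) mm, whose flat top is 35 mm above the bench. Along its whole +y side runs an open blue catch tray.
- tray (a point): Centre of the catch tray's floor, 4 mm above the bench, at y = 100 mm in the fixture's frame; axes as the fixture's. The tray is open inside from fixture y = 60 to 141 mm and x = -86 to 86 mm; outer walls reach 22 mm above the bench; no wall on the plate's side.
- slot (a point): Middle of the range of the locating pin, on the plate's top (35 mm up), 12 mm from the fixture's centre along +x. The fixed brass pin, 10 mm in diameter, top 45 mm above the bench (10 mm above the plate), edge chamfered 1.5 mm, stands on the slot line (fixture x axis, y = 0) up to 12 mm either way of this point, elsewhere every time, not measured: look from above or feel for it with the cover.
- press_plate (a joint): Travel of the grey sprung plate, m: 0 at rest (top 35 mm above the bench), 0.006 when pressed fully down on its stop. It moves only straight down. It yields from about 5.5 N and is fully down at about 12.5 N (the cover's own weight of about 3 N counts towards this).
- cover_handle (a point): Centre of the light-blue handle of the white jig cover, 40 mm above the cover's underside. Cover plate 120 (x) x 90 (y) x 22 mm, about 0.3 kg, lying flat on the bench. Handle, centred on top: 70 mm long (x), 24 mm wide (y), from 22 to 58 mm above the underside; grip it across y. x along the handle, z up. Works equally well turned by half a turn.
- cover_hole (a point): Mouth of the cover's blind hole, in the centre of its underside, right below the handle's centre (not visible from above). Hole 15 mm in diameter, 18 mm deep, for the 10 mm pin. Axes as the cover's.
- scraper_handle (a point): Centre of the handle of the yellow scraper block, 50 mm above its foot's underside. The foot is a block 64 (x) x 30 (y) x 30 mm with black rubber lower edge; the handle on top is 46 mm (x) x 20 mm (y), from 30 to 70 mm above the underside: grip it across y. It stands upright on the bench at the start, about 0.12 kg. x along the foot, z up. Sweep with its long side.
- chip1: Brass chip 1 of three, L-shaped, 16 x 13 x 8 mm, 11 g, lying on the grey plate, all three in a row across it near the side that faces the robot (fixture x from -52 to -32 mm, y from -38 to 42 mm). Origin: near the centre of its underside.
- chip2: Brass chip 2 of three, L-shaped, 16 x 13 x 8 mm, 11 g, lying on the grey plate, all three in a row across it near the side that faces the robot (fixture x from -52 to -32 mm, y from -38 to 42 mm). Origin: near the centre of its underside.
- chip3: Brass chip 3 of three, L-shaped, 16 x 13 x 8 mm, 11 g, lying on the grey plate, all three in a row across it near the side that faces the robot (fixture x from -52 to -32 mm, y from -38 to 42 mm). Origin: near the centre of its underside.
- screwdriver: Red-handled screwdriver lying on the bench: leave alone.
- wrench: Steel wrench lying on the bench: leave alone.
- bottle: Clear bottle, 60 mm in diameter, 130 mm tall, origin at the centre of its underside: leave alone.
- cup: Blue cup, 72 mm in diameter, 70 mm tall, origin at the centre of its underside: leave alone.
- board: Small green circuit board 70 x 100 mm, up to 18 mm high, lying on the bench: leave alone.
- screwbin: Blue divided bin 100 x 75 x 35 mm: leave alone.

How it is judged (in metres and radians):
On the way, in this order (a step that is already met when the one before it is completed fails the run):
1. all three chips lie in the catch tray, swept there with the scraper, which is still held (x of chip1 in the frame of fixture between -0.09 and 0.09 m and y of chip1 in the frame of fixture between 0.058 and 0.145 m and z of each of chip1, chip2, chip3 in the frame of fixture below 0.027 m and x of chip2 in the frame of fixture between -0.09 and 0.09 m and y of chip2 in the frame of fixture between 0.058 and 0.145 m and x of chip3 in the frame of fixture between -0.09 and 0.09 m and y of chip3 in the frame of fixture between 0.058 and 0.145 m and contact force between the fingers and scraper above 1 N), for 0.1 s.
2. the held cover has dropped on the pin, down to the plate (x of cover_hole in the frame of fixture between -0.007 and 0.031 m and y of cover_hole in the frame of fixture between -0.0045 and 0.0045 m and z of cover_hole in the frame of fixture below 0.0375 m and angle between cover_hole's own z axis and vertical below 0.08 rad and angle between the x axis of cover_hole and the x axis of fixture, either way round below 0.14 rad and contact force between the fingers and cover above 1 N), for 0.1 s.
At the end, for the whole second after the job is handed in: The gripped cover sits on the pin, square within 8 degrees, hole centre within 4.5 mm of the slot line, level within 4.5 degrees, holding the sprung plate down more than 4.5 of its 6 mm; the chips lie in the tray; the scraper stands upright on the bench, released (x of cover_hole in the frame of fixture between -0.007 and 0.031 m and y of cover_hole in the frame of fixture between -0.0045 and 0.0045 m and z of cover_hole in the frame of fixture below 0.0325 m and angle between cover_hole's own z axis and vertical below 0.08 rad and angle between the x axis of cover_hole and the x axis of fixture, either way round below 0.14 rad and value of joint press_plate above 0.0045 m and contact force between the fingers and cover above 2 N and linear speed of cover below 0.02 m/s and x of chip1 in the frame of fixture between -0.09 and 0.09 m and y of chip1 in the frame of fixture between 0.058 and 0.145 m and z of each of chip1, chip2, chip3 in the frame of fixture below 0.027 m and x of chip2 in the frame of fixture between -0.09 and 0.09 m and y of chip2 in the frame of fixture between 0.058 and 0.145 m and x of chip3 in the frame of fixture between -0.09 and 0.09 m and y of chip3 in the frame of fixture between 0.058 and 0.145 m and height (world z) of scraper_handle below 0.06 m and angle between scraper_handle's own z axis and vertical below 0.15 rad and contact force between the fingers and scraper below 0.1 N); the arm keeps its last pose, push and grip.
It fails at once if a bystander is shifted by more than 30 mm (distance of any of screwdriver, wrench, bottle, cup, board, screwbin from where it was at the start of the episode above 0.03 m).
It fails at once if the fingers or the cover push a chip (contact force between any of the fingers, cover and chip1 above 0.5 N or contact force between any of the fingers, cover and chip2 above 0.5 N or contact force between any of the fingers, cover and chip3 above 0.5 N).
It also fails if it takes over 72 s, if anything falls off the work surface, if the arm or the gripper's body presses on something with over 40 N, if the wrist force passes 120 N, or if a joint passes its speed limit or range.

## Robot

A 7-joint arm with a two-finger parallel gripper is mounted at the origin on the work surface. World frame = base frame: x ahead of the robot, y to its left, z up, the work surface at z = 0. Lengths are in mm, angles in rad, forces in N, time in s.
With the tool pointing down it reaches from about 425 to 1025 mm from the base axis. Payload 9.4 kg.
Tool frame: the origin (TCP) lies on the centre line of the jaws, within the pads' length; the fingertips stand 22 mm ahead of it and the grasp point (between the pads) lies 3 mm ahead of it; z points along the fingers, y is the line along which they close (so a half turn about z gives the same grasp; the last joint's range is limited). The gripper opens to 85 mm and grips with 20 to 120 N. Pads are 22 mm wide; open, the fingers measure 114 mm over their backs; the gripper's body (76 mm by 85 mm) begins 54 mm behind the grasp point. The pads swing forward as they close: fully open they stand 13 mm farther back than shut.
Start: joints at [-1.3, 0.599, -0.003, 1.599, 0.002, 0.943, -0.08], TCP at [247.105, 681.589, 253.275] pointing down, gripper open.
Joint ranges: [-2.57, 2.57], [-0.35, 1.97], [-1.29, 1.29], [0.11, 2.56], [-1.05, 4.19], [0.11, 1.86], [-2.63, 2.63]. Speed limits (rad/s): [2.22, 2.22, 3.01, 3.01, 3.14, 3.14, 3.14].

## Interface

Orientations are given as [roll, pitch, yaw] about the fixed x, y, z axes, in that order (R = Rz(yaw) Ry(pitch) Rx(roll)).
In Python, from workcell import ctrl gives the robot as it stands.
- The arm moves only by the tool carry_out, never from a script. Its argument "moves" is text: rows parted by semicolons, each of 7 numbers parted by spaces: the shift along the tool's x, y, z in mm, then the turn, a rotation vector about the tool's x, y, z in degrees, then the opening in per cent of the stroke, from 0 (shut) to 100 (fully open). A call has 1 to 5 rows; each row shifts and turns the commanded pose from where the row before left it, along the tool's axes as they then stand; what a row does not reach is not made up. A row lasts 1/8 s, in which the tool goes at most 62.5 mm and 10.7 degrees, less where a joint would pass 70% of its speed; a pose out of reach is approached as far as the arm can. A call with a gripper value outside its range is refused whole. The fingers move at their own pace and stop on an object; "grip_force" is the grip in N (left out, the last holds). Time passes only in rows, so rows that do not move let the fingers close. It gives the time, the measured TCP pose, the force, the opening and the grip force at its end, in the units of the state.
- ctrl.get_state(): the state, without advancing time (a new reading comes with each control period).
- ctrl.capture(name): name is "scene" or "top" or "wrist"; returns (picture, depth): 480x640x3 uint8, red, green, blue; 480x640 float32, mm along the optical axis (not along the pixel's ray), 0 where there is no reading.
- ctrl.camera_info(name): a dict with "fx", "fy", "cx", "cy" (pixels), "camera_from_world" (4x4, takes a point from world to camera coordinates). Camera axes: x right, y up, looking along -z (the intrinsics and any distortion apply to the point x, -y, -z); pixel columns grow to the right and rows downward; lengths in mm; the calibration is good to about 2 mm. A picture is of the moment at which its call begins: read the wrist's pose just before it. camera_info takes no time and is no camera call; for the wrist camera it gives the pose at the moment of the call.
- ctrl.job_done(): hands the job in; it is judged then, once.
The state is a dict: "time": time; "joint_pos": joint angles; "qd": joint speeds; "tau": joint torques, N m; "position": TCP position; "eef_rot": TCP orientation; "wrist_force": force on the tool from outside, world axes, zero at the start; "wrist_torque": the same for the moment, N m; "grip_width": opening from 0.0 (shut) to 1.0 (fully open); "gripper_force": force on a finger pad.
Only numpy, scipy, OpenCV 4.12 (cv2) and the standard library are available. Lean on these libraries where they do the work, as an engineer would, in place of code of your own. Each camera call takes 0.05 s, during which the arm holds its last target. There are 200 camera calls.

## Working session

There is one attempt and no reset: what is moved stays moved. The work goes in short steps, Python scripts to look and compute and a tool call to move; the robot and the scene stay as the last step left them, time stands still between calls to the robot, and variables do not carry over. Pictures are saved under pics/ and viewed, at most 10 in all, crops included, and the job is handed in when it is done.

Besides the shell and the picture viewer there is one more tool, called after "Request:" as name(argument=value, ...) on one line, values as JSON. carry_out: Moves the arm, as the interface text tells. Its arguments: {"type":"object","properties":{"moves":{"type":"string"},"grip_force":{"type":"number"}},"required":["moves"]}

```bash
mkdir -p pics; ls; cat > h.py <<'E'
import numpy as np, cv2
from workcell import ctrl
def cap(n):
    i=ctrl.camera_info(n); p,d=ctrl.capture(n); return p,d,i
def world(d,i,u,v,z=None):
    """pixel->world by depth, or by ray/plane z"""
    T=np.linalg.inv(np.array(i["camera_from_world"])); u=np.asarray(u,float); v=np.asarray(v,float)
    r=np.stack([(u-i["cx"])/i["fx"],-(v-i["cy"])/i["fy"],-np.ones_like(u)],-1)
    if z is None:
        P=r*d[v.astype(int),u.astype(int)][...,None]; return P@T[:3,:3].T+T[:3,3]
    w=r@T[:3,:3].T; s=(z-T[2,3])/w[...,2]; return T[:3,3]+w*s[...,None]
E
python3 - <<'E'
from h import *
for n in("top","scene"):
    p,d,i=cap(n); cv2.imwrite(f"pics/{n}0.png",p[:,:,::-1]); np.savez(f"{n}0.npz",p=p,d=d)
    print(n,{k:np.round(v,3).tolist() for k,v in i.items() if not isinstance(v,str)})
print(ctrl.get_state())
E
```

```text
pics
top {'fx': 488.538, 'fy': 488.538, 'cx': 327.339, 'cy': 242.111, 'camera_from_world': [[0.033, -0.999, 0.001, -23.231], [0.976, 0.032, 0.216, -574.682], [-0.216, -0.007, 0.976, -977.585], [0.0, 0.0, 0.0, 1.0]]}
scene {'fx': 559.779, 'fy': 559.779, 'cx': 319.588, 'cy': 235.654, 'camera_from_world': [[-0.71, 0.705, 0.005, 400.239], [-0.374, -0.383, 0.845, 136.814], [0.597, 0.597, 0.535, -1468.907], [0.0, 0.0, 0.0, 1.0]]}
{'time': 0.1, 'joint_pos': array([-1.29968305,  0.6000246 , -0.0025451 ,  1.60005921,  0.00177771,
        0.94291003, -0.07981212]), 'qd': array([-1.90023689e-05, -2.27497876e-03, -1.38374243e-03, -7.83836332e-04,
       -5.85760540e-04, -4.05785391e-05,  1.42023542e-03]), 'tau': array([ 5.76318009e-03, -7.77988744e+01,  1.57068472e+00, -2.58625442e+01,
        1.27231545e-02,  5.45332077e-03, -5.64111940e-05]), 'position': array([246.97883023, 681.21121866, 252.51476254]), 'eef_rot': array([-3.14019819e+00,  1.11599426e-04,  2.79381417e+00]), 'wrist_force': array([-0.31194713,  0.40251817,  0.15677241]), 'wrist_torque': array([-0.02583887,  0.0099038 , -0.03094458]), 'gripper_force': 0.0, 'grip_width': 0.9998598295527954}
```

View pics/top0.png

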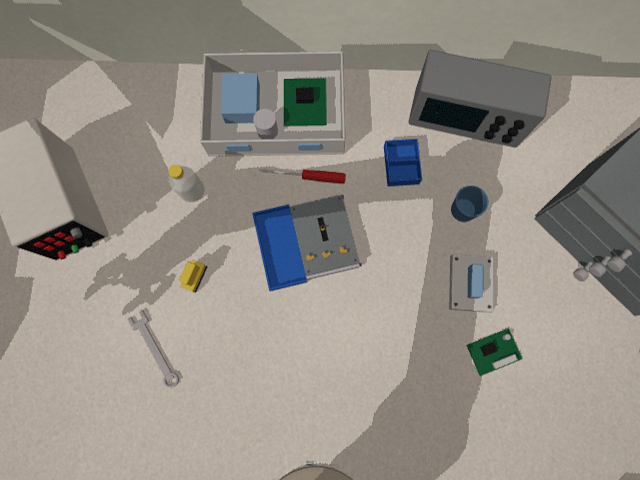

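View pics/scene0.png

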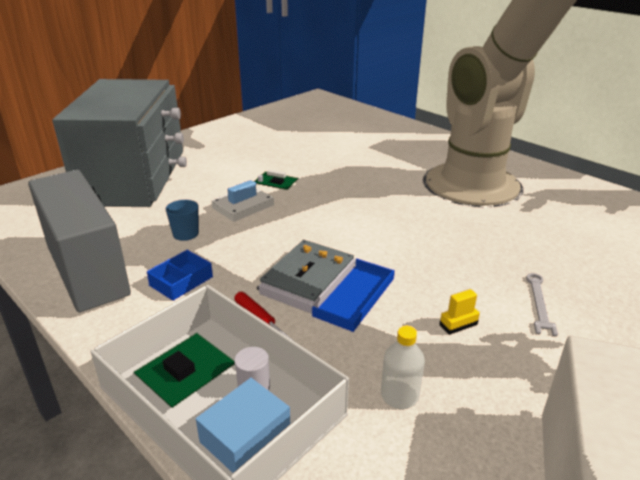

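The top view shows the fixture at about (305,243), with the tray on its left (+y). The chips are at (311,257), (327,254) and (344,249), and the pin is in the dark slot near (322,231). The scraper is at (193,276), the cover at (473,283), the bottle at (183,182) and the wrench at (155,350). The scene view confirms everything is upright.

```bash
cat >> h.py <<'E'
def rect(P):
    (c,s,a)=cv2.minAreaRect(P[:,:2].astype(np.float32)); 
    return np.round(c,1),np.round(s,1),round(a,1)
def seg(p,W,roi,hsv=None,z=None):
    h=cv2.cvtColor(p,cv2.COLOR_RGB2HSV); m=np.zeros(p.shape[:2],np.uint8); u0,v0,u1,v1=roi; m[v0:v1,u0:u1]=1
    if hsv: m&=cv2.inRange(h,hsv[0],hsv[1])//255
    if z: m&=((W[...,2]>z[0])&(W[...,2]<z[1])).astype(np.uint8)
    n,l,st,_=cv2.connectedComponentsWithStats(m)
    return l==1+np.argmax(st[1:,4])
def Wmap(d,i):
    v,u=np.mgrid[:480,:640]; return world(d,i,u,v)
E
python3 - <<'E'
from h import *
f=np.load("top0.npz"); p,d=f["p"],f["d"]; i=ctrl.camera_info("top"); W=Wmap(d,i)
print("bench z",W[300:320,300:330,2].mean(), "std",W[300:320,300:330,2].std())
for n,roi,h,z in [("plate",(250,190,370,290),None,(29,42)),("tray",(245,195,320,295),((100,120,60),(125,255,255)),None),
 ("tray floor",(245,195,320,295),((100,120,60),(125,255,255)),(-3,10)),
 ("cover",(445,245,500,320),None,(12,32)),("handle",(445,245,500,320),None,(48,66)),
 ("scr foot",(170,250,215,300),None,(24,36)),("scr top",(170,250,215,300),None,(58,78)),("bottle",(160,160,205,205),None,(40,140)),("wrench",(120,300,190,395),None,(3,15))]:
    m=seg(p,W,roi,h,z); P=W[m]; print(n,m.sum(),rect(P),"zmed",np.round(np.median(P[:,2]),1))
g=cv2.resize(p[185:300,165:375],None,fx=3.8,fy=3.8,interpolation=cv2.INTER_CUBIC); cv2.imwrite("pics/crop.png",g[:,:,::-1])
E
```

```text
bench z 14.596016934356719 std 123.71341978711409
plate 3786 (array([598.4,   3.9]), array([160.4, 120.1]), 15.5) zmed 35.3
tray 3026 (array([497.7,  80.1]), array([335. ,  87.7]), 17.1) zmed 4.7
tray floor 2678 (array([573.7, 102. ]), array([171.2,  81. ]), 15.5) zmed 4.3
cover 1828 (array([ 504.7, -321.3]), array([ 90.1, 120.4]), 87.7) zmed 22.0
handle 394 (array([ 504.3, -321.5]), array([24. , 69.9]), 88.6) zmed 57.6
scr foot 195 (array([498.8, 286.5]), array([30.8, 63.9]), 71.1) zmed 29.8
scr top 234 (array([499. , 286.2]), array([21.6, 45.9]), 69.8) zmed 69.4
bottle 800 (array([696.5, 310. ]), array([52.2, 58.9]), 43.2) zmed 91.3
wrench 799 (array([341.8, 356.8]), array([179.1,  45.4]), 35.8) zmed 7.4
```

View pics/crop.png

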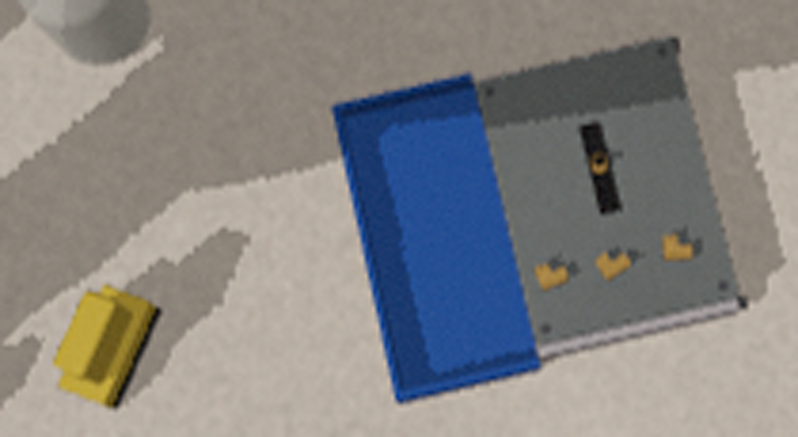

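```bash
cat >> h.py <<'E'
F=np.array([598.4,3.9]); A=np.radians(15.5); RF=np.array([[np.cos(A),-np.sin(A)],[np.sin(A),np.cos(A)]])
def fix(P): return (np.asarray(P)[...,:2]-F)@RF
def unfix(x,y): return F+RF@[x,y]
from scipy.spatial.transform import Rotation as Ro
def st():
    s=ctrl.get_state(); print("t",round(s["time"],2),"pos",np.round(s["position"],1),"rot°",np.round(np.degrees(s["eef_rot"]),2),"F",np.round(s["wrist_force"],1),"q7",round(s["joint_pos"][6],2),"w",round(s["grip_width"],3),"gf",round(s["gripper_force"],1)); return s
def plan(x,y,z,yaw,s=None):
    """shift in tool axes for going there (turn after or with it), levelling included"""
    s=s or st(); R=Ro.from_euler("xyz",s["eef_rot"]); T=Ro.from_euler("xyz",[180,0,yaw],degrees=True)
    dp=np.array([x,y,z])-s["position"]; print("to",np.round([x,y,z,yaw],1),"shift(tool now)",np.round(R.inv().apply(dp),1),"shift(tool after turn)",np.round(T.inv().apply(dp),1),"rotvec°",np.round(np.degrees((R.inv()*T).as_rotvec()),2))
E
python3 - <<'E'
from h import *
i=ctrl.camera_info("top")
for n,u,v,z in [("pin",599,163,45),("c",551,273,40),("c",613,262,40),("c",678,248,40)]:
    P=world(None,i,165+(u+.5)/3.8-.5,185+(v+.5)/3.8-.5,z); print(n,P.round(1),fix(P).round(1))
plan(499,286.3,130,160.5)
E
```

```text
pin [611.3   8.1  45. ] [13.5  0.6]
c [547.1  33.2  40. ] [-41.6  42. ]
c [554.7  -1.8  40. ] [-43.7   6.2]
c [564.  -38.7  40. ] [-44.5 -31.8]
t 0.1 pos [247.  681.2 252.5] rot° [-1.7992e+02  1.0000e-02  1.6007e+02] F [-0.3  0.4  0.2] q7 -0.08 w 1.0 gf 0.0
to [499.  286.3 130.  160.5] shift(tool now) [-371.5 -285.2  123. ] shift(tool after turn) [-369.4 -288.1  122.5] rotvec° [-0.08  0.01 -0.43]
```

Request:
carry_out(moves="-37 -28.5 6 0 0 0 100;-37 -28.5 6 0 0 0 100;-37 -28.5 6 0 0 0 100;-37 -28.5 6 0 0 0 100;-37 -28.5 6 0 0 0 100")

```text
time: 0.72
position: [373.1, 483.1, 222.8]
eef_rot: [-3.141, 0.0, 2.794]
wrist_force: [1.0, 0.4, -0.2]
grip_width: 0.998
gripper_force: 0.0
```

Request:
carry_out(moves="-37 -28.5 6 0 0 0 100;-37 -28.5 6 0 0 0 100;-37 -28.5 6 0 0 0 100;-37 -28.5 6 0 0 0 100;-37 -28.5 6 0 0 -0.4 100")

```text
time: 1.35
position: [498.4, 286.2, 192.9]
eef_rot: [-3.141, -0.0, 2.801]
wrist_force: [-0.0, 0.9, 0.4]
grip_width: 0.997
gripper_force: 0.0
```

```bash
python3 - <<'E'
from h import *
st(); p,d,i=cap("wrist"); W=Wmap(d,i); s=st()
for z in [(24,35),(60,76)]:
    m=seg(p,W,(0,0,640,480),((20,100,60),(35,255,255)),z); print(m.sum(),rect(W[m]),np.median(W[m][:,2]))
plan(499,286.3,58,160.5,s)
E
```

```text
t 1.35 pos [498.4 286.2 192.9] rot° [-1.7998e+02 -1.0000e-02  1.6049e+02] F [-0.   0.9  0.4] q7 0.59 w 0.997 gf 0.0
t 1.4 pos [501.8 279.2 192.3] rot° [-1.7978e+02  1.3000e-01  1.6010e+02] F [ 3.8 -5.4 -0.6] q7 0.59 w 0.997 gf 0.0
1493 (array([500.1, 286.6]), array([29.5, 63.5]), 71.4) 30.30888406738552
2578 (array([500.3, 286.4]), array([19.7, 46.3]), 71.1) 70.26524079636002
to [499.  286.3  58.  160.5] shift(tool now) [  5.4   6.2 134.2] shift(tool after turn) [  5.    5.7 134.3] rotvec° [-0.22  0.13 -0.4 ]
```

Request:
carry_out(moves="0 0 30 0 0 -0.5 60;0 0 10 0 0 0 60;0 0 0 0 0 0 60")

```text
time: 1.78
position: [497.2, 287.7, 152.7]
eef_rot: [-3.14, -0.001, 2.81]
wrist_force: [-0.2, 0.0, 1.0]
grip_width: 0.597
gripper_force: 0.0
```

```bash
python3 -c "
from h import *
plan(500.1,286.4,58,161.2)"
```

```text
t 1.77 pos [497.2 287.7 152.7] rot° [-1.7992e+02 -6.0000e-02  1.6100e+02] F [-0.2  0.   1. ] q7 0.59 w 0.597 gf 0.0
to [500.1 286.4  58.  161.2] shift(tool now) [-3.2 -0.2 94.7] shift(tool after turn) [-3.1 -0.4 94.7] rotvec° [-0.08 -0.06 -0.2 ]
```

Request:
carry_out(moves="-3 0 30 0 0 -0.2 60;0 0 35 0 0 0 60;0 0 25 0 0 0 60;0 0 5 0 0 0 60;0 0 0 0 0 0 60")

```text
time: 2.4
position: [500.9, 287.1, 59.0]
eef_rot: [3.141, 0.0, 2.813]
wrist_force: [0.3, -0.3, -0.3]
grip_width: 0.603
gripper_force: 0.0
```

Request:
carry_out(moves="0 0 0 0 0 0 0;0 0 0 0 0 0 0;0 0 0 0 0 0 0;0 0 0 0 0 0 0", grip_force=50)

```text
time: 2.9
position: [501.2, 286.9, 59.5]
eef_rot: [3.14, 0.001, 2.813]
wrist_force: [-0.3, -0.5, 5.5]
grip_width: 0.23
gripper_force: 49.6
```

```bash
python3 -c "
from h import *
s=st(); x,y=unfix(-43,-80); plan(x,y,150,195.5,s)"
```

```text
t 2.9 pos [501.2 286.9  59.5] rot° [1.7992e+02 6.0000e-02 1.6117e+02] F [-0.3 -0.5  5.5] q7 0.59 w 0.23 gf 49.6
to [578.3 -84.7 150.  195.5] shift(tool now) [-193.1 -326.6  -90.8] shift(tool after turn) [  25.  -378.7  -90.5] rotvec° [  0.06   0.09 -34.33]
```

Request:
carry_out(moves="0 0 -40 0 0 0 0;0 0 -40 0 0 -8.5 0;0 0 -10 0 0 -8.5 0;0 0 0 0 0 -8.5 0;0 0 0 0 0 -8.8 0")

```text
time: 3.52
position: [500.8, 286.5, 149.2]
eef_rot: [-3.142, 0.001, -2.867]
wrist_force: [0.2, 0.6, -1.2]
grip_width: 0.227
gripper_force: 49.2
```

Request:
carry_out(moves="3 -47 0 0 0 0 0;3 -47 0 0 0 0 0;3 -47 0 0 0 0 0;3 -47 0 0 0 0 0;3 -47 0 0 0 0 0")

```text
time: 4.15
position: [549.2, 54.5, 148.9]
eef_rot: [-3.141, 0.001, -2.872]
wrist_force: [0.3, 0.3, -0.8]
grip_width: 0.228
gripper_force: 49.3
```

Request:
carry_out(moves="3 -47 0 0 0 0 0;3 -47 0 0 0 0 0;3 -35 0 0 0 0 0;1 -15 0 0 0 0 0;0 0 0 0 0 0 0")

```text
time: 4.78
position: [577.7, -85.8, 148.5]
eef_rot: [-3.142, 0.0, -2.873]
wrist_force: [-0.3, -0.1, -1.1]
grip_width: 0.225
gripper_force: 49.2
```

```bash
python3 - <<'E'
from h import *
s=st(); x,y=unfix(-43,-80); plan(x,y,97,195.5,s)
p,d,i=cap("top"); cv2.imwrite("pics/a.png",cv2.resize(p[170:310,230:440],None,fx=3.8,fy=3.8,interpolation=cv2.INTER_CUBIC)[:,:,::-1])
E
```

```text
t 4.78 pos [577.7 -85.8 148.5] rot° [-1.8000e+02  2.0000e-02 -1.6461e+02] F [-0.3 -0.1 -1.1] q7 1.63 w 0.225 gf 49.2
to [578.3 -84.7  97.  195.5] shift(tool now) [-0.9  0.9 51.5] shift(tool after turn) [-0.9  0.8 51.5] rotvec° [-0.    0.02 -0.11]
```

View pics/a.png

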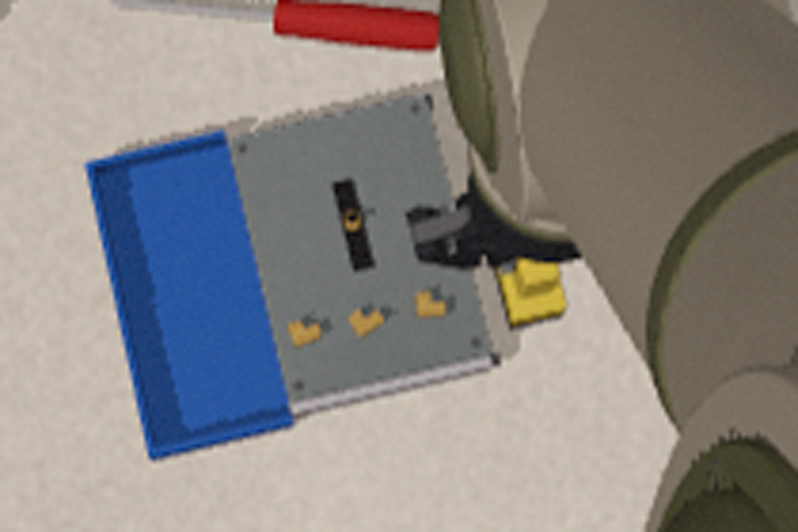

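Request:
carry_out(moves="-1 0 20 0 0 0 0;0 0 20 0 0 0 0;0 0 11.5 0 0 0 0;0 0 0 0 0 0 0;0 0 0 0 0 0 0")

```text
time: 5.45
position: [579.0, -84.5, 97.3]
eef_rot: [-3.142, 0.001, -2.871]
wrist_force: [-0.1, 1.1, -0.7]
grip_width: 0.228
gripper_force: 49.2
```

```bash
python3 - <<'E'
from h import *
s=st(); x,y=unfix(-43,70); plan(x,y,96.5,195.5,s)
p,d,i=cap("scene"); cv2.imwrite("pics/b.png",cv2.resize(p[220:340,230:410],None,fx=4.4,fy=4.4,interpolation=cv2.INTER_CUBIC)[:,:,::-1])
E
```

```text
t 5.45 pos [579.  -84.5  97.3] rot° [-1.8000e+02  4.0000e-02 -1.6449e+02] F [-0.1  1.1 -0.7] q7 1.6 w 0.228 gf 49.2
to [538.3  59.9  96.5 195.5] shift(tool now) [  0.6 150.    0.8] shift(tool after turn) [  0.6 150.    0.8] rotvec° [-0.    0.04  0.01]
```

View pics/b.png

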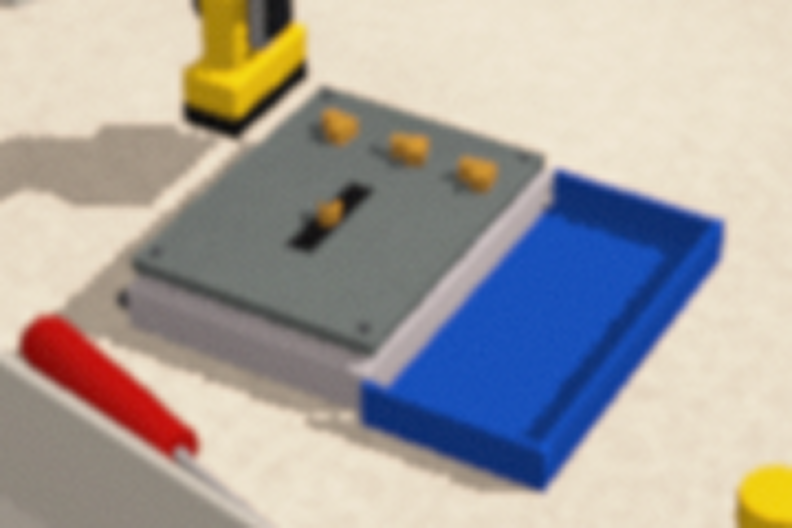

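The scraper is upright beside the plate on its -y side, with its foot just above plate level at crop (240,110). I'll sweep now.

Request:
carry_out(moves="0.5 10 0.8 0 0 0 0;0 12 0 0 0 0 0;0 12 0 0 0 0 0;0 12 0 0 0 0 0;0 12 0 0 0 0 0")

```text
time: 6.12
position: [562.5, -28.3, 96.0]
eef_rot: [-3.142, 0.0, -2.871]
wrist_force: [-0.8, -1.1, -0.9]
grip_width: 0.225
gripper_force: 49.2
```

Request:
carry_out(moves="0 12 0 0 0 0 0;0 12 0 0 0 0 0;0 12 0 0 0 0 0;0 12 0 0 0 0 0;0 12 0 0 0 0 0")

```text
time: 6.75
position: [546.5, 29.3, 96.0]
eef_rot: [3.142, 0.0, -2.872]
wrist_force: [-0.1, -0.1, -1.0]
grip_width: 0.225
gripper_force: 49.2
```

Request:
carry_out(moves="0 12 0 0 0 0 0;0 12 0 0 0 0 0;0 10 0 0 0 0 0;0 0 0 0 0 0 0;0 0 0 0 0 0 0")

```text
time: 7.38
position: [537.7, 60.9, 96.0]
eef_rot: [-3.141, -0.0, -2.872]
wrist_force: [0.7, 0.3, -1.0]
grip_width: 0.225
gripper_force: 49.2
```

```bash
python3 - <<'E'
from h import *
s=st(); print(fix(s["position"]))
p,d,i=cap("scene"); cv2.imwrite("pics/c.png",cv2.resize(p[220:340,230:410],None,fx=4.4,fy=4.4,interpolation=cv2.INTER_CUBIC)[:,:,::-1])
E
```

```text
t 7.38 pos [537.7  60.9  96. ] rot° [-179.98   -0.   -164.54] F [ 0.7  0.3 -1. ] q7 1.36 w 0.225 gf 49.2
[-43.25248688  71.17142205]
```

View pics/c.png

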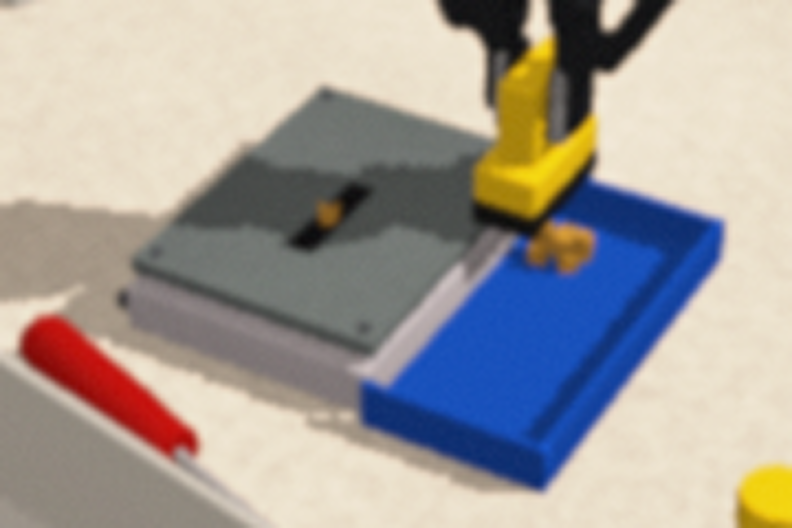

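The chips lie in a heap in the tray at crop (565,245), and I'll count them from above after moving away. The plate is empty.

Request:
carry_out(moves="0 0 -25 0 0 0 0;0 0 -15 0 0 0 0;-5 45 0 0 0 0 0;-5 50 0 0 0 0 0;-5 50 0 0 0 0 0")

```text
time: 8.05
position: [513.5, 205.9, 136.3]
eef_rot: [3.142, 0.001, -2.873]
wrist_force: [1.2, -0.0, -1.0]
grip_width: 0.229
gripper_force: 49.3
```

Request:
carry_out(moves="-4 45 10 0 0 0 0;0 21 25 0 0 0 0;0 0 25 0 0 0 0;0 0 10 0 0 0 0;0 0 0 0 0 0 0")

```text
time: 8.68
position: [499.7, 269.0, 65.7]
eef_rot: [-3.141, -0.001, -2.872]
wrist_force: [0.6, 0.3, -0.5]
grip_width: 0.226
gripper_force: 49.4
```

```bash
python3 - <<'E'
from h import *
s=st()
p,d,i=cap("top"); W=Wmap(d,i)
q=cv2.inRange(cv2.cvtColor(p,cv2.COLOR_RGB2HSV),(10,90,90),(30,255,255)); q[:,:245]=0;q[:,365:]=0;q[:190]=0;q[300:]=0
n,l,S,c=cv2.connectedComponentsWithStats(q)
for k in range(1,n):
    if S[k,4]>5: print(S[k,4],c[k].round(1),fix(W[l==k]).mean(0).round(1),np.percentile(W[l==k][:,2],[5,50,100]).round(1))
cv2.imwrite("pics/e.png",cv2.resize(p[195:295,245:365],None,fx=5,fy=5,interpolation=cv2.INTER_CUBIC)[:,:,::-1])
E
```

```text
t 8.68 pos [499.7 269.   65.7] rot° [-1.7997e+02 -5.0000e-02 -1.6457e+02] F [ 0.6  0.3 -0.5] q7 1.02 w 0.226 gf 49.4
11 [322.6 228.6] [11.6  0.3] [35.6 44.7 46.5]
39 [289.9 266.4] [-49.1  88.9] [14.  19.3 24.9]
16 [295.9 263.9] [-46.4  75. ] [12.8 19.2 24.4]
```

View pics/e.png

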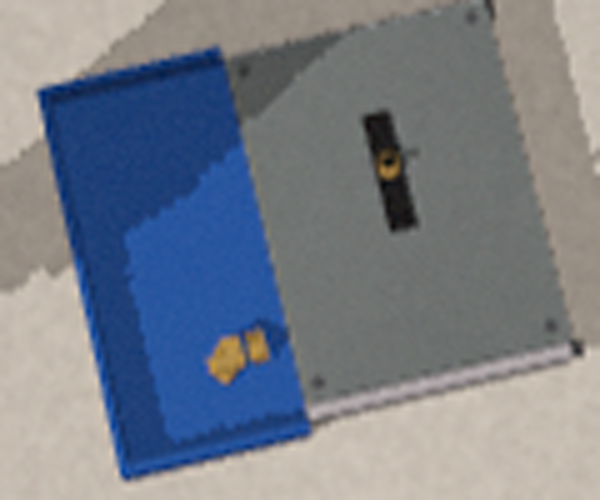

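```bash
python3 - <<'E'
from h import *
f=np.load("top0.npz"); q=cv2.inRange(cv2.cvtColor(f["p"],cv2.COLOR_RGB2HSV),(10,90,90),(30,255,255)); q[:,:245]=0;q[:,365:]=0;q[:190]=0;q[300:]=0
n,l,S,c=cv2.connectedComponentsWithStats(q); print(S[1:,4].tolist(),c[1:].round().tolist())
p,d,i=cap("scene"); cv2.imwrite("pics/g.png",cv2.resize(p[250:320,320:410],None,fx=8,fy=8,interpolation=cv2.INTER_CUBIC)[:,:,::-1])
E
```

```text
[9, 40, 39, 38] [[322.0, 229.0], [342.0, 250.0], [326.0, 254.0], [310.0, 257.0]]
```

View pics/g.png

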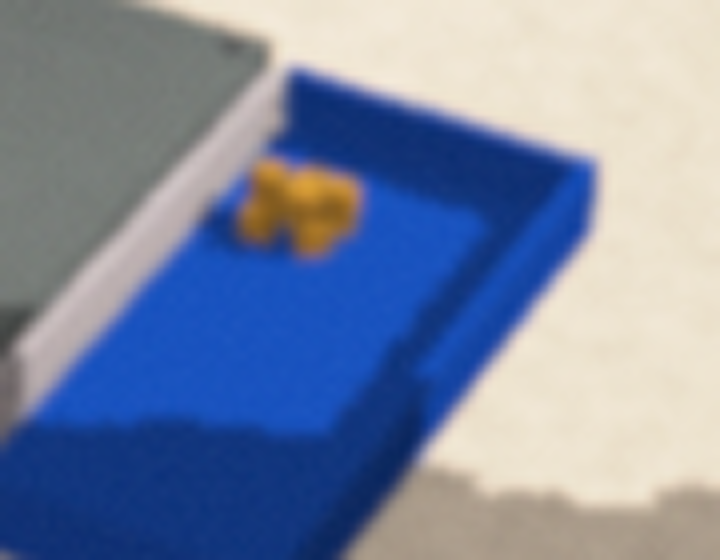

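The heap at (300,205) is three chips, two stacked and one on edge, all in the tray. Now I'll set the scraper down.

Request:
carry_out(moves="0 0 4 0 0 0 0;0 0 2 0 0 0 0;0 0 1 0 0 0 0;0 0 0 0 0 0 0")

```text
time: 9.28
position: [499.8, 269.6, 59.5]
eef_rot: [-3.141, 0.0, -2.872]
wrist_force: [-0.3, -1.0, 4.6]
grip_width: 0.227
gripper_force: 50.0
```

Request:
carry_out(moves="0 0 0 0 0 0 40;0 0 0 0 0 0 50;0 0 0 0 0 0 50;0 0 -15 0 0 0 50;0 0 -30 0 0 0 50")

```text
time: 9.9
position: [499.1, 269.5, 104.3]
eef_rot: [-3.141, -0.002, -2.871]
wrist_force: [0.5, -0.5, 0.2]
grip_width: 0.503
gripper_force: 0.0
```

Request:
carry_out(moves="0 0 -50 0 0 0 60;0 0 -45 0 0 0 60;0 0 -20 0 0 0 60;0 0 0 0 0 0 60")

```text
time: 10.4
position: [500.3, 270.0, 221.5]
eef_rot: [3.141, 0.004, -2.872]
wrist_force: [0.1, 0.0, -1.4]
grip_width: 0.603
gripper_force: 0.0
```

```bash
python3 - <<'E'
from h import *
s=st(); plan(504.4,-321.4,190,178,s)
p,d,i=cap("wrist"); W=Wmap(d,i)
for z in [(24,35),(60,76)]:
    m=seg(p,W,(0,0,640,480),((20,100,60),(35,255,255)),z); print(m.sum(),rect(W[m]),np.median(W[m][:,2]))
E
```

```text
t 10.4 pos [500.3 270.  221.5] rot° [ 179.94    0.23 -164.55] F [ 0.1  0.  -1.4] q7 1.09 w 0.603 gf 0.0
to [ 504.4 -321.4  190.   178. ] shift(tool now) [ 153.7 -571.1   30.3] shift(tool after turn) [ -24.8 -590.9   31.5] rotvec° [ 0.09  0.22 17.46]
1304 (array([498.8, 268.8]), array([63.5, 29.6]), 14.8) 30.280098355173607
2111 (array([498.7, 268.7]), array([45.2, 19.7]), 15.3) 70.26303046416717
```

The scraper stands upright, with its foot top at 30 mm and handle top at 70 mm.

Request:
carry_out(moves="0 0 0 0 0 8.5 80;0 0 0 0 0 9 80;-2 -45 0 0 0 0 80;-2 -50 0 0 0 0 80;-2 -50 0 0 0 0 80")

```text
time: 11.08
position: [499.7, 123.1, 217.8]
eef_rot: [-3.141, -0.002, 3.107]
wrist_force: [1.2, -1.7, 0.3]
grip_width: 0.804
gripper_force: 0.0
```

Request:
carry_out(moves="-2 -55 0 0 0 0 80;-2 -55 0 0 0 0 80;-2 -55 0 0 0 0 80;-2 -55 0 0 0 0 80;-2 -55 0 0 0 0 80")

```text
time: 11.7
position: [500.0, -152.2, 217.9]
eef_rot: [3.141, -0.002, 3.107]
wrist_force: [1.2, 0.6, -0.3]
grip_width: 0.803
gripper_force: 0.0
```

Request:
carry_out(moves="-2 -55 0 0 0 0 80;-2 -55 0 0 0 0 80;-2 -41 0 0 0 0 80;0 -20 20 0 0 0 80;0 0 10 0 0 0 80")

```text
time: 12.32
position: [499.4, -321.8, 186.3]
eef_rot: [3.14, -0.003, 3.105]
wrist_force: [-0.3, 0.0, -0.5]
grip_width: 0.802
gripper_force: 0.0
```

```bash
python3 - <<'E'
from h import *
s=st(); 
p,d,i=cap("wrist"); W=Wmap(d,i)
for z in [(14,28),(52,64)]:
    m=seg(p,W,(0,0,640,480),None,z); print(m.sum(),rect(W[m]),np.median(W[m][:,2]))
s=st(); plan(504.4,-321.4,49,178,s)
E
```

```text
t 12.32 pos [ 499.4 -321.8  186.3] rot° [ 1.7991e+02 -1.7000e-01  1.7788e+02] F [-0.3  0.  -0.5] q7 1.92 w 0.802 gf 0.0
18063 (array([ 506.5, -322.7]), array([ 90.2, 120.4]), 87.9) 22.514134088932394
4389 (array([ 505.9, -322.7]), array([24. , 69.4]), 87.8) 58.30484283223291
t 12.38 pos [ 499.5 -320.   185.5] rot° [179.84  -0.24 177.99] F [ 0.3  0.  -1.9] q7 1.92 w 0.804 gf 0.0
to [ 504.4 -321.4   49.   178. ] shift(tool now) [ -5.5  -1.6 136.5] shift(tool after turn) [ -5.   -1.2 136.5] rotvec° [ 0.16 -0.24 -0.01]
```

Request:
carry_out(moves="-3 -1 40 0 0 0 80;-3 -1 45 0 0 0 80;0 0 35 0 0 0 80;0 0 12 0 0 0 80;0 0 4 0 0 0 80")

```text
time: 13.0
position: [506.9, -322.5, 52.7]
eef_rot: [3.141, -0.001, 3.108]
wrist_force: [-0.0, -0.9, 0.6]
grip_width: 0.801
gripper_force: 0.0
```

```bash
python3 -c "
from h import *
plan(505.4,-322.4,49,177.9)"
```

```text
t 13.0 pos [ 506.9 -322.5   52.7] rot° [ 1.7995e+02 -4.0000e-02  1.7807e+02] F [-0.  -0.9  0.6] q7 1.89 w 0.801 gf 0.0
to [ 505.4 -322.4   49.   177.9] shift(tool now) [1.5 0.1 3.7] shift(tool after turn) [1.5 0.1 3.7] rotvec° [ 0.05 -0.04  0.17]
```

Request:
carry_out(moves="1 0 2.5 0 0 0.2 80;0 0 0 0 0 0 0;0 0 0 0 0 0 0;0 0 0 0 0 0 0;0 0 0 0 0 0 0", grip_force=90)

```text
time: 13.62
position: [505.9, -323.9, 51.5]
eef_rot: [-3.141, 0.001, 3.103]
wrist_force: [-0.9, 1.5, 8.5]
grip_width: 0.258
gripper_force: 89.0
```

Request:
carry_out(moves="0 0 -20 0 0 0 0;0 0 -40 0 0 0 0;0 0 -25 0 0 0 0;0 0 -5 0 0 0 0;0 0 0 0 0 0 0")

```text
time: 14.25
position: [505.3, -323.8, 140.2]
eef_rot: [3.142, -0.0, 3.103]
wrist_force: [0.5, -0.4, -3.4]
grip_width: 0.263
gripper_force: 88.4
```

```bash
python3 - <<'E'
from h import *
s=st(); x,y=unfix(13,0); plan(x,y,s["position"][2],195.5,s)
p,d,i=cap("top"); W=Wmap(d,i); z0=s["position"][2]-50
m=seg(p,W,(380,190,560,380),None,(z0+10,z0+32)); print(m.sum(),rect(W[m]),np.median(W[m][:,2]), z0)
E
```

```text
t 14.25 pos [ 505.3 -323.8  140.2] rot° [ 1.8000e+02 -1.0000e-02  1.7777e+02] F [ 0.5 -0.4 -3.4] q7 1.9 w 0.263 gf 88.4
to [610.9   7.4 140.2 195.5] shift(tool now) [-92.6 335.1   0. ] shift(tool after turn) [-190.3  290.9    0. ] rotvec° [ 1.000e-02 -1.000e-02 -1.773e+01]
1534 (array([ 504.2, -323.2]), array([ 90.5, 121.2]), 87.8) 110.59117738277519 90.15964382968454
```

Request:
carry_out(moves="0 0 0 0 0 -8.8 0;0 0 0 0 0 -9 0;-20 30 0 0 0 0 0;-27 41 0 0 0 0 0;-29 44 0 0 0 0 0")

```text
time: 14.92
position: [547.6, -191.8, 139.0]
eef_rot: [3.141, -0.002, -2.871]
wrist_force: [1.5, 0.3, -2.4]
grip_width: 0.263
gripper_force: 88.6
```

Request:
carry_out(moves="-29 44 0 0 0 0 0;-29 44 0 0 0 0 0;-29 44 0 0 0 0 0;-20 31 5 0 0 0 0;-8 12 5 0 0 0 0")

```text
time: 15.55
position: [611.7, 9.8, 128.9]
eef_rot: [3.14, -0.001, -2.866]
wrist_force: [-0.1, -0.9, -2.8]
grip_width: 0.271
gripper_force: 88.7
```

Request:
carry_out(moves="0 0 10 0 0 0 0;0 0 5 0 0 0 0;0 0 0 0 0 0 0")

```text
time: 15.92
position: [611.1, 4.8, 114.8]
eef_rot: [-3.141, -0.002, -2.872]
wrist_force: [0.1, -1.0, -2.3]
grip_width: 0.269
gripper_force: 88.7
```

```bash
python3 - <<'E'
from h import *
s=st(); plan(612,7.1,s["position"][2],195.5,s); z0=s["position"][2]-51.5
p,d,i=cap("top"); W=Wmap(d,i); 
m=seg(p,W,(230,150,420,330),None,(z0+15,z0+28)); print(m.sum(),rect(W[m]),np.median(W[m][:,2]), z0)
E
```

```text
t 15.93 pos [611.1   4.8 114.8] rot° [-1.7997e+02 -1.0000e-01 -1.6456e+02] F [ 0.1 -1.  -2.3] q7 1.6 w 0.269 gf 88.7
to [612.    7.1 114.8 195.5] shift(tool now) [-1.5  2.  -0. ] shift(tool after turn) [-1.5  2.   0. ] rotvec° [-0.03 -0.1  -0.06]Traceback (most recent call last):
  File "<stdin>", line 4, in <module>
  File "h.py", line 20, in seg
    return l==1+np.argmax(st[1:,4])
                ~~~~~~~~~^^^^^^^^^^
    return _wrapfunc(a, 'argmax', axis=axis, out=out, **kwds)
    return bound(*args, **kwds)
ValueError: attempt to get argmax of an empty sequence
```

Request:
carry_out(moves="-1.5 2 8 0 0 0 0;0 0 7 0 0 0 0;0 0 0 0 0 0 0;0 0 0 0 0 0 0")

```text
time: 16.48
position: [612.7, 9.1, 100.5]
eef_rot: [-3.142, -0.0, -2.87]
wrist_force: [1.0, -0.1, -3.0]
grip_width: 0.269
gripper_force: 88.7
```

Request:
carry_out(moves="0 0 2 0 0 0 0;0 0 2 0 0 0 0;0 0 1 0 0 0 0;0 0 0 0 0 0 0;0 0 0 0 0 0 0")

```text
time: 17.1
position: [612.7, 9.0, 95.5]
eef_rot: [-3.142, 0.0, -2.87]
wrist_force: [-0.4, 0.7, -3.1]
grip_width: 0.267
gripper_force: 88.7
```

```bash
python3 -c "
from h import *
s=st();plan(612,7.1,93,195.5,s)"
```

```text
t 17.1 pos [612.7   9.   95.5] rot° [-180.      0.   -164.43] F [-0.4  0.7 -3.1] q7 1.59 w 0.267 gf 88.7
to [612.    7.1  93.  195.5] shift(tool now) [ 1.2 -1.7  2.5] shift(tool after turn) [ 1.2 -1.7  2.5] rotvec° [-0.    0.    0.07]
```

Request:
carry_out(moves="1 -1.5 0 0 0 0 0;0 0 1 0 0 0 0;0 0 1 0 0 0 0;0 0 1 0 0 0 0;0 0 0 0 0 0 0")

```text
time: 17.73
position: [612.1, 7.4, 92.4]
eef_rot: [3.142, -0.0, -2.87]
wrist_force: [0.2, 0.2, -3.0]
grip_width: 0.261
gripper_force: 88.7
```

Request:
carry_out(moves="0 0 1 0 0 0 0;0 0 1 0 0 0 0;0 0 0 0 0 0 0")

```text
time: 18.1
position: [612.1, 7.4, 90.4]
eef_rot: [3.142, -0.0, -2.87]
wrist_force: [-0.8, 0.2, -3.3]
grip_width: 0.263
gripper_force: 88.7
```

Request:
carry_out(moves="0 0 1 0 0 0 0;0 0 1 0 0 0 0;0 0 1 0 0 0 0;0 0 1 0 0 0 0;0 0 0 0 0 0 0")

```text
time: 18.73
position: [612.1, 7.3, 86.5]
eef_rot: [-3.142, -0.0, -2.87]
wrist_force: [-0.5, -0.1, -2.0]
grip_width: 0.263
gripper_force: 89.0
```

Request:
carry_out(moves="0 0 1 0 0 0 0;0 0 1 0 0 0 0;0 0 0 0 0 0 0;0 0 0 0 0 0 0")

```text
time: 19.23
position: [612.1, 7.3, 84.6]
eef_rot: [-3.142, 0.0, -2.87]
wrist_force: [-1.8, -0.1, 2.8]
grip_width: 0.264
gripper_force: 89.3
```

Request:
carry_out(moves="0 0 1 0 0 0 0;0 0 1 0 0 0 0;0 0 1 0 0 0 0;0 0 1 0 0 0 0;0 0 0 0 0 0 0")

```text
time: 19.85
position: [612.1, 7.3, 80.7]
eef_rot: [-3.141, 0.0, -2.87]
wrist_force: [-2.6, -0.3, 8.9]
grip_width: 0.264
gripper_force: 89.9
```

Request:
carry_out(moves="0 0 1 0 0 0 0;0 0 1 0 0 0 0;0 0 0 0 0 0 0;0 0 0 0 0 0 0")

```text
time: 20.35
position: [612.2, 7.4, 80.4]
eef_rot: [-3.141, 0.001, -2.87]
wrist_force: [-7.2, -0.5, 24.6]
grip_width: 0.264
gripper_force: 93.0
```

The stop is reached: TCP z is steady at 80.4 mm and the force has risen to 25 N. Handing in.

```bash
python3 -c "
from h import *
s=st(); print(fix(s['position'])); print(ctrl.job_done())"
```

```text
t 20.35 pos [612.2   7.4  80.4] rot° [-1.7997e+02  5.0000e-02 -1.6443e+02] F [-7.2 -0.5 24.6] q7 1.58 w 0.264 gf 93.0
[14.20387308 -0.3373375 ]
the job is handed in; nothing more can be done
None
```

I handed the job in at 20.4 s: the chips were swept into the tray, the scraper stands released on the bench, and the gripped cover sits on the pin, held down on the stop at about 25 N; no verdict came back.

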